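# Free the stuck mixing balls and start the bottle shaker

### The arm

A 6-joint arm with a two-finger parallel gripper is mounted at the origin on the work surface. World frame = base frame: x ahead of the robot, y to its left, z up, the work surface at z = 0. Lengths are in m, angles in rad, forces in N, time in s.
With the tool pointing down it reaches from about 0.225 to 0.875 m from the base axis. Payload 3.4 kg.
Tool frame: the origin (TCP) lies on the centre line of the jaws, within the pads' length; the fingertips stand 17 mm ahead of it and the grasp point (between the pads) lies 2 mm behind it (nose_length is the distance from the TCP to the fingertips, in m); z points along the fingers, y is the line along which they close (so a half turn about z gives the same grasp; the last joint's range is limited). The gripper opens to 85 mm and grips with 20 to 120 N. Pads are 22 mm wide; open, the fingers measure 114 mm over their backs; the gripper's body (76 mm by 85 mm) begins 54 mm behind the grasp point. The pads swing forward as they close: fully open they stand 13 mm farther back than shut.
Start: joints at [1.217, 0.276, 1.505, -0, 1.361, -0.121], TCP at [0.133, 0.56, 0.248] pointing down, gripper open.
Joint ranges: [-2.89, 2.89], [-0.75, 2.08], [0.22, 2.7], [-1.18, 4.32], [0.11, 2.71], [-2.7, 2.7]. Speed limits (rad/s): [2.57, 2.57, 3.14, 3.14, 3.14, 3.14].

### API

Orientations are given as a unit quaternion [w, x, y, z].
In Python, from rig import get_state, get_image, sign_off, find_in, place_of, nose_length gives the robot as it stands.
- The arm moves only by the tool apply_moves, never from a script. Its argument "deltas" is one flat list of numbers, 5 for each row, row after row: the finger opening in mm, from 0 to 85.4, then the shift along the tool's x, y, z in mm, then the turn about the tool's z in degrees. A call has 1 to 12 rows; each row is the pose to reach, as a shift and turn from the pose commanded when the call began, along the tool's axes at that moment; what a row does not reach only later rows make up. A row lasts 1/12 s, in which the tool goes at most 41.7 mm and 7.16 degrees, less where a joint would pass 70% of its speed; a pose out of reach is approached as far as the arm can. A call with a gripper value outside its range is refused whole. The fingers move at their own pace and stop on an object; "squeeze" is the grip in N (left out, the last holds). Time passes only in rows, so rows that repeat a pose let the fingers close. It gives the time, the measured TCP pose, the force, the opening and the grip force at its end, in the units of the state.
- get_state(): the state, without advancing time (a new reading comes with each control period).
- get_image(name): name is "scene" or "top" or "wrist"; returns a dict with "frame" (480x640x3 uint8, red, green, blue), "K" (3x3 intrinsics, pixels), "position" and "orientation" of the camera in the world. Camera axes: x right, y down, z forward; pixel columns grow to the right and rows downward; lengths in m; the calibration is good to about 2 mm. A picture is of the moment at which its call begins. There is no depth.
- sign_off(): hands the job in; it is judged then, once.
Trained networks look in a picture, given as the dict that the camera call returned (one of the last four; its "shot" number tells which), for a name from the list of things; names that differ only in an ending like _2 or _b are one class to them, and where a whole thing is asked for, a point or a joint stands for the part that bears it (a point fixed in the world has none). Each returns a list of dicts, best first, with "score" (0 to 1); they miss things now and then, are a little off and sometimes report something else, mostly with a low value. They report only what shows in the picture. A call takes as long as a camera call.
- find_in(query, picture): "point" ([column, row] in pixels, amid what is visible of it).
- place_of(query, picture): "point" ([column, row] in pixels: a listed point, or the origin of a listed thing).
The state is a dict: "clock": time; "qpos": joint angles; "qd": joint speeds; "effort": joint torques, N m; "position": TCP position; "ee_rot": TCP orientation; "contact_force": force on the tool from outside, world axes, zero at the start; "moment": the same for the moment, N m; "width": finger opening in m; "gripper_force": force on a finger pad.
Only numpy, scipy, OpenCV 4.12 (cv2) and the standard library are available. Lean on these libraries where they do the work, as an engineer would, in place of code of your own. Each camera call takes 0.05 s, during which the arm holds its last target. There are 200 camera calls.

### The job

First turn the shaker's speed knob fully off, anticlockwise to its stop, before any bottle goes on it. Then stand all three blue bottles upright on the shaker's rubber platform inside its rim; in two or all of them an orange ball is stuck in the clear neck, and such a bottle must be rocked side to side, the wide way of its neck, until the ball drops down into the blue body. When all three stand there with clear necks, turn the knob fully clockwise to its stop; leave the white beaker and the jar where they are.

Things in the scene. Friction and masses are not known exactly. Their poses are not given: they have to be found in the camera images.
- bottle_a: Closed blue bottle, 0.25 kg, nearly all of it in the 10 mm floor. Square body 68 x 68 mm, 74 mm high, sloping shoulder up to 86 mm; clear flat neck 39 mm (bottle x) by 23 mm (bottle y) up to 132 mm; black cap 41 x 25 mm up to 139 mm. Origin: centre of the underside; z up through the neck, x along the neck's wide way. Grip the neck across its 23 mm, 115 mm up.
- bottle_b: Closed blue bottle, 0.25 kg, nearly all of it in the 10 mm floor. Square body 68 x 68 mm, 74 mm high, sloping shoulder up to 86 mm; clear flat neck 39 mm (bottle x) by 23 mm (bottle y) up to 132 mm; black cap 41 x 25 mm up to 139 mm. Origin: centre of the underside; z up through the neck, x along the neck's wide way. Grip the neck across its 23 mm, 115 mm up.
- bottle_c: Closed blue bottle, 0.25 kg, nearly all of it in the 10 mm floor. Square body 68 x 68 mm, 74 mm high, sloping shoulder up to 86 mm; clear flat neck 39 mm (bottle x) by 23 mm (bottle y) up to 132 mm; black cap 41 x 25 mm up to 139 mm. Origin: centre of the underside; z up through the neck, x along the neck's wide way. Grip the neck across its 23 mm, 115 mm up.
- bottle_a_neck (a point): Grip point on the axis of bottle_a, 115 mm above its underside; axes as the bottle's. In the neck a white baffle from each wide end (+x, -x) slopes 6 degrees down to its wall, one above the other. The ball leaves each only when the bottle leans past 20 to 27 degrees along x to the other end: lean to one side, then the other (which first: unknown); 32 to 40 degrees, half a second each, works.
- ball_a_center (a point): Centre of the orange steel mixing ball of bottle_a (14 mm across, 12 g). Stuck in the neck it is 90 to 115 mm above the bottle's underside; freed it lies on the floor inside the blue body, 17 mm above the underside. Absent (no reading) if this bottle has no ball.
- bottle_b_neck (a point): Grip point on the axis of bottle_b, 115 mm above its underside; axes as the bottle's. In the neck a white baffle from each wide end (+x, -x) slopes 6 degrees down to its wall, one above the other. The ball leaves each only when the bottle leans past 20 to 27 degrees along x to the other end: lean to one side, then the other (which first: unknown); 32 to 40 degrees, half a second each, works.
- ball_b_center (a point): Centre of the orange steel mixing ball of bottle_b (14 mm across, 12 g). Stuck in the neck it is 90 to 115 mm above the bottle's underside; freed it lies on the floor inside the blue body, 17 mm above the underside. Absent (no reading) if this bottle has no ball.
- bottle_c_neck (a point): Grip point on the axis of bottle_c, 115 mm above its underside; axes as the bottle's. In the neck a white baffle from each wide end (+x, -x) slopes 6 degrees down to its wall, one above the other. The ball leaves each only when the bottle leans past 20 to 27 degrees along x to the other end: lean to one side, then the other (which first: unknown); 32 to 40 degrees, half a second each, works.
- ball_c_center (a point): Centre of the orange steel mixing ball of bottle_c (14 mm across, 12 g). Stuck in the neck it is 90 to 115 mm above the bottle's underside; freed it lies on the floor inside the blue body, 17 mm above the underside. Absent (no reading) if this bottle has no ball.
- shaker: Fixed bottle shaker: white base 200 (x) by 310 (y) mm with a black rubber platform, and on its -x side a grey control wing 140 mm wide, 45 mm high, reaching to x = -220 mm, with the speed knob. Origin: on the table under the middle of the platform. The shaker does not move when on.
- platform (a point): Middle of the rubber platform's surface, 55 mm above the table; axes as the shaker's (y along the long side). Inside its low steel rim (6 mm above the rubber, 4 mm thick) the rubber measures 182 mm (x) by 292 mm (y); three grey discs at y = -90, 0 and 90 mm mark room for three bottles.
- speed (a joint): Speed knob's angle, rad: 0 = off, end stop fully anticlockwise seen from above; 2.6 = full speed, end stop fully clockwise. It stays where it is left; friction about 0.04 N m.
- speed_grip (a point): On the speed knob's vertical axis, 82 mm above the table, at the height to grip: a black bar 42 mm long, 14 mm thick, its top 7 mm above and the knob's flange 23 mm below this point. x lies along the bar (turns with the knob), so pinch across y. At joint 0 the bar lies along the shaker's x.
- beaker: White plastic beaker, 64 mm across, 75 mm high, open; bystander. Origin: centre of underside.
- jar: Small jar with a lid, 54 mm across, 70 mm high; bystander. Origin: centre of underside.

How it is judged:
On the way, in this order (a step that is already met when the one before it is completed fails the run):
1. the speed knob is turned off (below 0.12 rad) while no bottle is on the platform (value of joint speed below 0.12 rad and horizontal distance between each of bottle_a, bottle_b, bottle_c and platform above 0.12 m), for 0.2 s.
2. with the knob still off, every bottle stands released on the platform, its ball down in the body (x of bottle_a in the frame of platform between -0.07 and 0.07 m and y of bottle_a in the frame of platform between -0.125 and 0.125 m and z of bottle_a in the frame of platform between -0.006 and 0.006 m and angle between each of bottle_a, bottle_b, bottle_c's own z axis and vertical below 0.08 rad and z of ball_a_center in the frame of bottle_a between 0 and 0.03 m and linear speed of each of bottle_a, bottle_b, bottle_c below 0.03 m/s and x of bottle_b in the frame of platform between -0.07 and 0.07 m and y of bottle_b in the frame of platform between -0.125 and 0.125 m and z of bottle_b in the frame of platform between -0.006 and 0.006 m and z of ball_b_center in the frame of bottle_b between 0 and 0.03 m and x of bottle_c in the frame of platform between -0.07 and 0.07 m and y of bottle_c in the frame of platform between -0.125 and 0.125 m and z of bottle_c in the frame of platform between -0.006 and 0.006 m and z of ball_c_center in the frame of bottle_c between 0 and 0.03 m and contact force between each of bottle_a, bottle_b, bottle_c and the fingers below 0.1 N and value of joint speed below 0.3 rad), for 0.2 s.
3. the speed knob is turned to full (above 2.45 rad) (value of joint speed above 2.45 rad), for 0.2 s.
At the end, for the whole second after the job is handed in: Every bottle stands upright (within 0.08 rad) and still on the rubber platform inside its rim (centre within 70 mm in x and 125 mm in y of the middle, underside within 6 mm of the rubber), its ball below 30 mm above the bottle's underside, and the speed knob is above 2.45 rad (x of bottle_a in the frame of platform between -0.07 and 0.07 m and y of bottle_a in the frame of platform between -0.125 and 0.125 m and z of bottle_a in the frame of platform between -0.006 and 0.006 m and angle between each of bottle_a, bottle_b, bottle_c's own z axis and vertical below 0.08 rad and z of ball_a_center in the frame of bottle_a between 0 and 0.03 m and linear speed of each of bottle_a, bottle_b, bottle_c below 0.03 m/s and x of bottle_b in the frame of platform between -0.07 and 0.07 m and y of bottle_b in the frame of platform between -0.125 and 0.125 m and z of bottle_b in the frame of platform between -0.006 and 0.006 m and z of ball_b_center in the frame of bottle_b between 0 and 0.03 m and x of bottle_c in the frame of platform between -0.07 and 0.07 m and y of bottle_c in the frame of platform between -0.125 and 0.125 m and z of bottle_c in the frame of platform between -0.006 and 0.006 m and z of ball_c_center in the frame of bottle_c between 0 and 0.03 m and value of joint speed above 2.45 rad); the robot touches nothing.
It fails at once if the beaker is moved more than 4 cm (distance of beaker from where it was at the start of the episode above 0.04 m).
It fails at once if the jar is moved more than 4 cm (distance of jar from where it was at the start of the episode above 0.04 m).
Of ball_a, ball_b, ball_c only 2 to 3 are there at a start; the rules pass over those that are not, and their reading is None.
At some moment in a run one of bottle_a, bottle_b, bottle_c may be knocked a few centimetres aside while the robot is not near it.
It also fails if it takes over 210 s, if anything falls off the work surface, if the arm or the gripper's body presses on something with over 40 N, if the wrist force passes 120 N, or if a joint passes its speed limit or range.

## Working session

There is one attempt and no reset: what is moved stays moved. The work goes in short steps, Python scripts to look and compute and a tool call to move; the robot and the scene stay as the last step left them, time stands still between calls to the robot, and variables do not carry over. Pictures are saved under pics/ and viewed, at most 18 in all, crops included, and the job is handed in when it is done.

Besides the shell and the picture viewer there is one more tool, called after "Call:" as name(argument=value, ...), one argument or row to a line, values as JSON. apply_moves: Moves the arm, as the interface text tells. Its arguments: {"type":"object","properties":{"deltas":{"type":"array"},"squeeze":{"type":"number"}},"required":["deltas"]}

```bash
ls; mkdir -p pics; cat > h.py <<'E'
import numpy as np, cv2
from scipy.spatial.transform import Rotation as R
from rig import *
def rot(q): return R.from_quat([q[1],q[2],q[3],q[0]])
def ray(p,px):
    d=np.linalg.inv(p["K"])@[px[0],px[1],1.]
    return np.array(p["position"]),rot(p["orientation"]).apply(d)
def onz(p,px,z):
    o,d=ray(p,px); return o+d*(z-o[2])/d[2]
def proj(p,X):
    c=rot(p["orientation"]).inv().apply(np.array(X)-p["position"]); u=np.array(p["K"])@c; return u[:2]/u[2]
def shot(n,f=None):
    p=get_image(n)
    if f: cv2.imwrite("pics/"+f+".png",p["frame"][:,:,::-1])
    return p
def totool(d):
    "world vector (m) to tool axes mm"
    return np.round(rot(get_state()["ee_rot"]).inv().apply(d)*1000,1)
E
python3 - <<'E'
from h import *
s=get_state();print({k:np.round(v,3) for k,v in s.items()})
print(rot(s["ee_rot"]).as_matrix().round(3), nose_length)
for n in("top","scene"):
    p=shot(n,n+"0");print(n,np.round(p["position"],3),rot(p["orientation"]).as_matrix().round(2).tolist())
    for q,z in(("bottle_a",0),("bottle_a_neck",.115),("ball_a_center",.1),("platform",.055),("speed_grip",.082),("beaker",0),("jar",0),("shaker",0)):
        for r in place_of(q,p)[:4]: print(q,round(r["score"],2),np.round(r["point"]),onz(p,r["point"],z).round(3)[:2])
E
```

```text
pics
{'clock': np.float64(0.0), 'qpos': array([ 1.217,  0.277,  1.506, -0.   ,  1.361, -0.121]), 'qd': array([-0.001,  0.001,  0.   ,  0.   , -0.001,  0.002]), 'effort': array([-1.0000e-03, -4.1677e+01, -2.4580e+01, -0.0000e+00,  1.1000e-02,
        0.0000e+00]), 'position': array([0.132, 0.559, 0.247]), 'ee_rot': array([-0.   ,  0.116,  0.993, -0.001]), 'contact_force': array([-1.358,  0.252,  0.004]), 'moment': array([ 0.022, -0.022,  0.027]), 'gripper_force': np.float64(0.0), 'width': np.float64(0.085)}
[[-0.973  0.231 -0.001]
 [ 0.231  0.973 -0.002]
 [ 0.    -0.002 -1.   ]] 0.017
top [ 0.443 -0.073  1.155] [[-0.02, -0.99, 0.13], [-1.0, 0.02, 0.01], [-0.01, -0.13, -0.99]]
bottle_a 0.77 [317. 268.] [ 0.511 -0.048]
bottle_a 0.62 [387. 260.] [ 0.526 -0.198]
bottle_a 0.6 [474. 283.] [ 0.475 -0.38 ]
bottle_a_neck 0.74 [495. 276.] [ 0.483 -0.388]
platform 0.91 [189. 232.] [0.585 0.209]
speed_grip 0.65 [192. 313.] [0.423 0.194]
beaker 0.64 [410. 176.] [ 0.707 -0.253]
jar 0.55 [321. 171.] [ 0.721 -0.061]
shaker 0.72 [200. 232.] [0.592 0.199]
scene [ 1.229 -0.339  0.927] [[0.43, 0.68, -0.59], [0.9, -0.33, 0.28], [-0.01, -0.65, -0.76]]
bottle_a 0.85 [232. 274.] [ 0.526 -0.194]
bottle_a 0.63 [138. 288.] [ 0.476 -0.379]
bottle_a 0.61 [298. 251.] [ 0.53  -0.048]
bottle_a_neck 0.97 [123. 252.] [ 0.477 -0.379]
platform 0.65 [416. 213.] [0.588 0.204]
platform 0.56 [332. 324.] [ 0.752 -0.08 ]
speed_grip 0.46 [220. 243.] [ 0.507 -0.203]
beaker 0.92 [238. 355.] [ 0.706 -0.249]
jar 0.76 [333. 324.] [ 0.724 -0.064]
shaker 0.63 [413. 228.] [0.583 0.206]
shaker 0.32 [298. 250.] [ 0.529 -0.047]
```

View pics/top0.png

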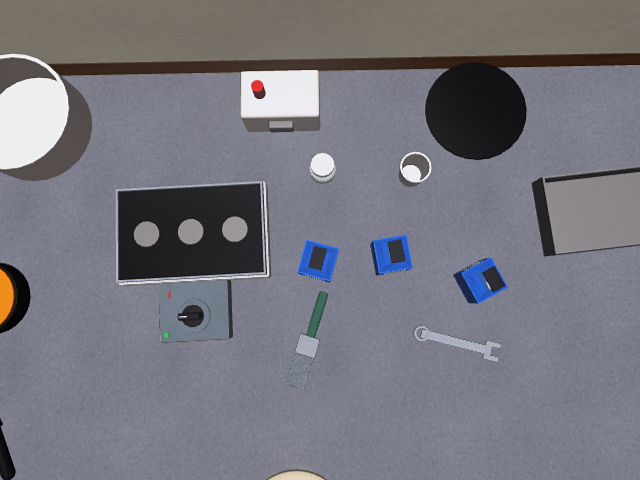

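View pics/scene0.png

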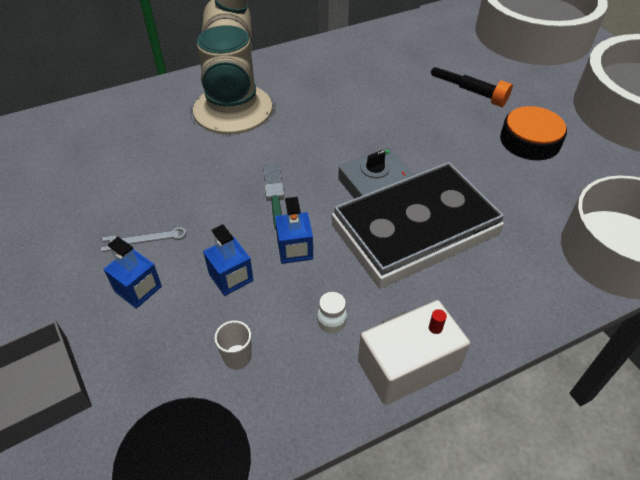

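Top view: the shaker is at (190,232) and its knob at (192,315), with the bar lying across at about 90°. The three bottles are at (318,260), (392,255) and (482,280). In the scene view an orange ball shows in the neck at (293,216). I'll go above the knob first.

Call:
apply_moves(
  deltas=[60,-371,-287,0,74,60,-371,-287,0,74,60,-371,-287,0,74,60,-371,-287,0,74,60,-371,-287,0,74,60,-371,-287,0,74,60,-371,-287,0,74,60,-371,-287,0,74,60,-371,-287,0,74,60,-371,-287,0,74,60,-371,-287,0,74,60,-371,-287,0,74],
)

```text
clock: 1.9
position: [0.4312, 0.1904, 0.2485]
ee_rot: [0.002, 0.693, 0.721, 0.0]
contact_force: [0.5, -0.2, 0.2]
width: 0.0602
gripper_force: 0.0
```

```bash
cat >> h.py <<'E'
def st():
    s=get_state(); Rm=rot(s["ee_rot"]).as_matrix()
    print("t",round(float(s["clock"]),2),"pos",np.round(s["position"],4),"ya(deg)",round(float(np.degrees(np.arctan2(Rm[1,1],Rm[0,1]))),1),"zax",Rm[:,2].round(3),"q",np.round(s["qpos"],2),"w",round(float(s["width"]),4),"F",np.round(s["contact_force"],1),"g",round(float(s["gripper_force"]),1))
    return s
def go(xyz,ya):
    "deltas to reach TCP xyz with tool y at world angle ya deg (mod 180)"
    s=get_state(); Rm=rot(s["ee_rot"]).as_matrix(); cur=np.degrees(np.arctan2(Rm[1,1],Rm[0,1]))
    d=(ya-cur+90)%180-90
    return totool(np.array(xyz)-s["position"]), "turn",round(-d,1)
E
python3 - <<'E'
from h import *
st()
p=shot("wrist","w1")
for q,z in(("speed_grip",.082),("platform",.055)):
    for r in place_of(q,p)[:2]: print(q,round(r["score"],2),np.round(r["point"]),onz(p,r["point"],z).round(3)[:2])
E
```

```text
t 1.9 pos [0.4312 0.1904 0.2485] ya(deg) 2.3 zax [ 0.003 -0.003 -1.   ] q [ 0.27  0.12  1.71 -0.    1.31  0.23] w 0.0602 F [ 0.5 -0.2  0.2] g 0.0
speed_grip 0.76 [307. 208.] [0.42  0.201]
platform 0.97 [483. 201.] [0.589 0.208]
```

View pics/w1.png

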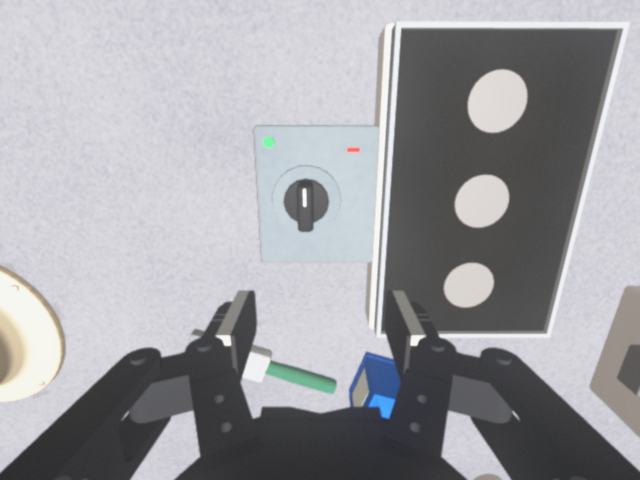

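The wrist view shows the knob bar upright in the picture at (306,206), that is along world y, with the white pointer toward +y. The platform is empty. Next I lower onto the knob and pinch it.

Call:
apply_moves(
  deltas=[60,8,-10,60,0,60,8,-10,100,0,60,8,-10,130,0,60,8,-10,150,0,60,8,-10,164,0,60,8,-10,164,0,10,8,-10,164,0,10,8,-10,164,0,10,8,-10,164,0,10,8,-10,164,0,10,8,-10,164,0,10,8,-10,164,0],
  squeeze=30,
)

```text
clock: 3.05
position: [0.4175, 0.2029, 0.0859]
ee_rot: [0.0, 0.691, 0.723, 0.001]
contact_force: [-2.8, 0.9, 5.6]
width: 0.0133
gripper_force: 31.4
```

```bash
python3 -c "
from h import *
st()"
```

```text
t 3.05 pos [0.4175 0.2029 0.0859] ya(deg) 2.6 zax [ 0.002  0.002 -1.   ] q [0.3  0.27 1.98 0.   0.89 0.25] w 0.0133 F [-2.8  0.9  5.6] g 31.4
```

Call:
apply_moves(
  deltas=[10,0,0,0,-7,10,0,0,0,-14,10,0,0,0,-21,10,0,0,0,-28,10,0,0,0,-35,10,0,0,0,-42,10,0,0,0,-49,10,0,0,0,-56,10,0,0,0,-63,10,0,0,0,-70,10,0,0,0,-77,10,0,0,0,-84],
)

```text
clock: 4.05
position: [0.4145, 0.2003, 0.0858]
ee_rot: [-0.002, 0.026, 1.0, -0.002]
contact_force: [-7.2, -7.9, 14.1]
width: 0.0128
gripper_force: 32.5
```

```bash
python3 -c "
from h import *
s=st();print(s['moment'])"
```

```text
t 4.05 pos [0.4145 0.2003 0.0858] ya(deg) 87.1 zax [-0.004 -0.004 -1.   ] q [ 0.3   0.27  1.98 -0.    0.9  -1.22] w 0.0128 F [-7.2 -7.9 14.1] g 32.5
[-1.13424835  1.09726796 -0.11298791]
```

Call:
apply_moves(
  deltas=[10,0,0,0,-4,10,0,0,0,-8,10,0,0,0,-10,10,0,0,0,-10,10,0,0,0,-10],
)

```text
clock: 4.47
position: [0.4143, 0.1999, 0.0858]
ee_rot: [-0.003, -0.056, 0.998, -0.002]
contact_force: [-6.6, -8.0, 14.1]
width: 0.0132
gripper_force: 57.3
```

```bash
python3 -c "
from h import *
s=st();print(s['moment'])"
```

```text
t 4.47 pos [0.4143 0.1999 0.0858] ya(deg) 96.5 zax [-0.005 -0.003 -1.   ] q [ 0.3   0.27  1.98 -0.    0.9  -1.38] w 0.0132 F [-6.6 -8.  14.1] g 57.3
[-1.4144124   1.10062752 -1.31591922]
```

The knob is on its stop: the moment has jumped to -1.3 Nm. I open and lift off.

Call:
apply_moves(
  deltas=[10,0,0,0,7,50,0,0,0,7,50,0,0,0,7,50,0,0,0,7,50,0,0,0,7,60,0,0,-40,7,60,0,0,-80,7,60,0,0,-120,7,60,0,0,-170,7,60,0,0,-170,7],
)

```text
clock: 5.3
position: [0.4207, 0.2035, 0.2612]
ee_rot: [0.006, 0.002, 1.0, 0.002]
contact_force: [0.5, -0.1, 0.1]
width: 0.0601
gripper_force: 0.0
```

```bash
python3 - <<'E'
from h import *
st()
p=shot("top","top1")
for q,z in(("bottle_a",0),("bottle_a_neck",.115),("ball_a_center",.1),("platform",.055),("speed_grip",.082)):
    for r in place_of(q,p)[:4]: print(q,round(r["score"],2),np.round(r["point"]),onz(p,r["point"],z).round(3)[:2])
f=p["frame"]; hsv=cv2.cvtColor(f,cv2.COLOR_RGB2HSV)
m=cv2.inRange(hsv,(105,150,60),(130,255,255))
for c in cv2.findContours(m,0,2)[0]:
    if cv2.contourArea(c)>300: print(cv2.minAreaRect(c))
# rim: white contour of platform
x=cv2.resize(f[200:330,100:530],None,fx=1.86,fy=1.86,interpolation=3); 
y=cv2.resize(f[225:310,290:520],None,fx=3.4,fy=3.4,interpolation=3)
y=cv2.copyMakeBorder(y,0,0,0,800-y.shape[1],0); x=cv2.copyMakeBorder(x,0,0,0,max(0,800-x.shape[1]),0)[:,:800]
cv2.imwrite("pics/crop1.png",np.vstack([x,y])[:600,:,::-1])
E
```

```text
t 5.3 pos [0.4207 0.2035 0.2612] ya(deg) 89.7 zax [ 0.013  0.004 -1.   ] q [ 0.3   0.1   1.7   0.    1.33 -1.26] w 0.0601 F [ 0.5 -0.1  0.1] g 0.0
bottle_a 0.71 [476. 281.] [ 0.479 -0.384]
bottle_a 0.69 [320. 267.] [ 0.514 -0.055]
bottle_a 0.68 [387. 257.] [ 0.531 -0.198]
bottle_a 0.52 [398. 252.] [ 0.542 -0.221]
bottle_a_neck 0.63 [494. 278.] [ 0.479 -0.387]
platform 0.72 [191. 232.] [0.585 0.205]
speed_grip 0.74 [190. 314.] [0.42  0.197]
speed_grip 0.39 [201. 237.] [0.572 0.179]
((480.55535888671875, 281.10382080078125), (36.588233947753906, 42.05882263183594), 61.927513122558594)
((317.8251953125, 260.229248046875), (34.365474700927734, 35.1148796081543), 15.52410888671875)
((391.2621154785156, 254.16751098632812), (34.736228942871094, 36.669925689697266), 79.87532806396484)
```

View pics/crop1.png

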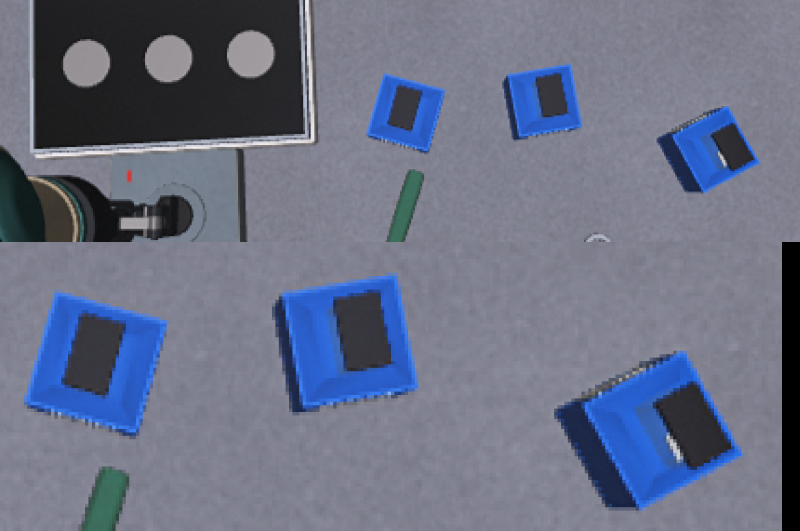

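Close crop: the three bottles stand apart. The cap long axes point about -13°, +9° and +28° in world yaw. The knob bar now lies along x.

```bash
python3 - <<'E'
from h import *
p=shot("top")
for px in((317.6,257.9),(396.8,251.2),(493.8,279.1)): print("cap",onz(p,px,.139).round(3))
for a,b in(((105,395),(120,312)),((350,377),(366,290)) ,((692,470),(658,405))):
    f=lambda c:(c[0]/3.4+290,(c[1]-242)/3.4+225)
    d=onz(p,f(b),.139)-onz(p,f(a),.139); print(np.degrees(np.arctan2(d[1],d[0])))
for px in((146.5,234),(190,232),(234,229)): print("disc",onz(p,px,.055).round(3))
b=onz(p,(317.6,257.9),.139); print(go([b[0],b[1],.22],76))
st()
E
```

```text
cap [ 0.522 -0.053  0.139]
cap [ 0.532 -0.201  0.139]
cap [ 0.477 -0.379  0.139]
-11.114087002480519
-12.211495030762464
24.982087466709388
disc [0.583 0.296 0.055]
disc [0.585 0.207 0.055]
disc [0.59  0.117 0.055]
(array([-107.4, -254.5,   32. ]), 'turn', np.float64(13.7))
t 5.65 pos [0.4159 0.2018 0.2521] ya(deg) 89.7 zax [-0.004 -0.001 -1.   ] q [ 0.3   0.1   1.72  0.    1.32 -1.26] w 0.0602 F [-0.2  0.3  0.3] g 0.0
```

Call:
apply_moves(
  deltas=[60,-107,-254,20,12,60,-107,-254,20,12,60,-107,-254,20,12,60,-107,-254,20,12,60,-107,-254,20,12,60,-107,-254,20,12,60,-107,-254,20,12,60,-107,-254,20,12,60,-107,-254,20,12,60,-107,-254,20,12],
)

```text
clock: 6.48
position: [0.5217, -0.0519, 0.2329]
ee_rot: [-0.002, 0.108, 0.994, 0.001]
contact_force: [-0.1, 0.1, -0.4]
width: 0.0601
gripper_force: 0.0
```

```bash
python3 - <<'E'
from h import *
st()
p=shot("wrist","w2")
for q,z in(("bottle_a_neck",.115),("ball_a_center",.1),("bottle_a",0)):
    for r in place_of(q,p)[:3]: print(q,round(r["score"],2),np.round(r["point"]),onz(p,r["point"],z).round(3)[:2])
print(proj(p,[.522,-.053,.139]))
E
```

```text
t 6.48 pos [ 0.5217 -0.0519  0.2329] ya(deg) 77.6 zax [-0.003  0.002 -1.   ] q [-0.23  0.21  1.63  0.    1.3  -1.59] w 0.0601 F [-0.1  0.1 -0.4] g 0.0
bottle_a 0.91 [ 25. 228.] [ 0.478 -0.376]
bottle_a 0.87 [192. 242.] [ 0.534 -0.2  ]
bottle_a 0.68 [318. 204.] [ 0.522 -0.052]
[316.73597634 248.0150771 ]
```

View pics/w2.png

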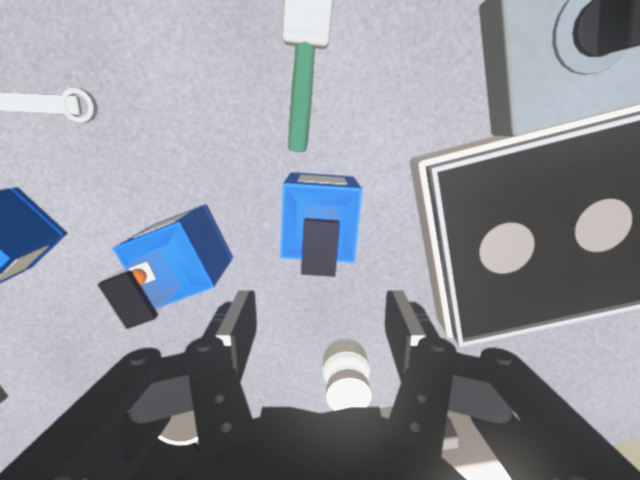

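The wrist view shows bottle 1's cap at (320,248), square to the jaws and matching the estimate at (317,248). Bottle 2 also has an orange ball, at (140,275). I descend and grip.

Call:
apply_moves(
  deltas=[60,0,0,40,0,60,0,0,80,0,60,0,0,105,0,60,0,0,120,0,60,0,0,120,0,10,0,0,120,0,10,0,0,120,0,10,0,0,120,0,10,0,0,120,0,10,0,0,120,0,10,0,0,120,0,10,0,0,120,0],
  squeeze=60,
)

```text
clock: 7.68
position: [0.5241, -0.0526, 0.1161]
ee_rot: [0.002, 0.107, 0.994, -0.0]
contact_force: [0.8, 0.2, 6.1]
width: 0.0241
gripper_force: 57.3
```

Call:
apply_moves(
  deltas=[10,0,0,-30,0,10,0,0,-60,0,10,0,0,-90,0,10,0,0,-105,0,10,0,0,-105,0],
)

```text
clock: 8.1
position: [0.5245, -0.0529, 0.2231]
ee_rot: [0.004, 0.108, 0.994, -0.0]
contact_force: [1.4, -0.5, -3.1]
width: 0.0238
gripper_force: 58.5
```

```bash
python3 - <<'E'
from h import *
st()
print(go([.583,.296,.218],93))
p=shot("scene","s1")
E
```

```text
t 8.1 pos [ 0.5245 -0.0529  0.2231] ya(deg) 77.7 zax [ 0.008 -0.002 -1.   ] q [-0.23  0.22  1.65  0.    1.27 -1.59] w 0.0238 F [ 1.4 -0.5 -3.1] g 58.5
(array([ 17.5, 353.3,   4.9]), 'turn', np.float64(-15.3))
```

View pics/s1.png

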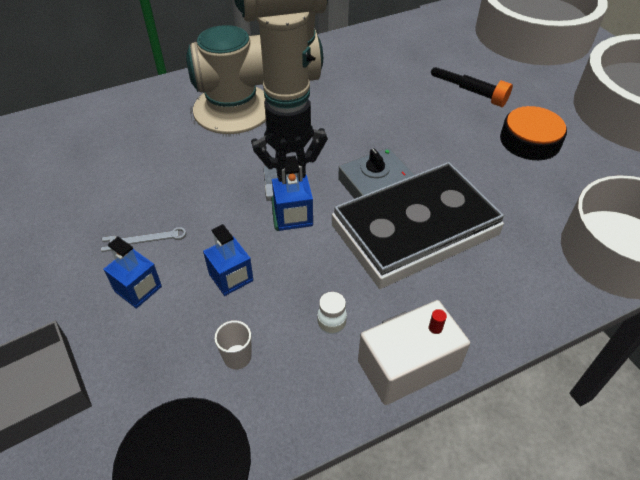

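The scene view shows bottle 1 hanging upright in the jaws at (292,200), ball still in the neck. I carry it to the far disc.

Call:
apply_moves(
  deltas=[10,2,30,0,-1,10,3,63,0,-3,10,5,96,0,-4,10,7,130,0,-6,10,8,165,0,-7,10,10,200,0,-9,10,12,235,0,-10,10,13,270,0,-12,10,15,305,0,-13,10,17,335,0,-15,10,17,353,0,-15,10,17,353,0,-15],
)

```text
clock: 9.15
position: [0.5806, 0.3001, 0.2158]
ee_rot: [-0.002, -0.025, 1.0, 0.001]
contact_force: [-0.7, -0.8, -3.0]
width: 0.0237
gripper_force: 62.3
```

Call:
apply_moves(
  deltas=[10,0,0,15,0,10,0,0,30,0,10,0,0,40,0,10,0,0,46,0,10,0,0,50,0,10,0,0,52,0,10,0,0,52,0,10,0,0,52,0],
)

```text
clock: 9.82
position: [0.5814, 0.2945, 0.1721]
ee_rot: [0.001, -0.023, 1.0, -0.0]
contact_force: [-5.1, -5.7, 20.1]
width: 0.0238
gripper_force: 62.0
```

```bash
python3 - <<'E'
from h import *
s=st(); print(s["moment"])
E
```

```text
t 9.82 pos [0.5814 0.2945 0.1721] ya(deg) 92.6 zax [ 0.003 -0.001 -1.   ] q [ 0.36  0.44  1.45 -0.    1.25 -1.25] w 0.0238 F [-5.1 -5.7 20.1] g 62.0
[-0.5758471   0.94388419  0.06281075]
```

Call:
apply_moves(
  deltas=[80,0,0,0,0,80,0,0,0,0,80,0,0,0,0,80,0,0,0,0,80,0,0,-30,0,80,0,0,-60,0,80,0,0,-60,7,80,0,0,-60,14,80,0,0,-60,21,80,0,0,-60,28,80,0,0,-60,35,80,0,0,-60,42],
)

```text
clock: 10.82
position: [0.5813, 0.2961, 0.2265]
ee_rot: [-0.0, 0.339, 0.941, -0.0]
contact_force: [-0.3, 0.5, -0.3]
width: 0.0801
gripper_force: 0.0
```

Call:
apply_moves(
  deltas=[80,0,0,0,7,80,0,0,0,14,80,0,0,0,21,80,0,0,0,28,80,0,0,0,35,80,0,0,0,42,80,0,0,0,48,80,0,0,0,48],
)

```text
clock: 11.48
position: [0.5813, 0.296, 0.2265]
ee_rot: [-0.0, 0.691, 0.723, -0.0]
contact_force: [0.2, -0.7, 0.1]
width: 0.0799
gripper_force: 0.0
```

```bash
python3 - <<'E'
from h import *
s=st()
p=shot("wrist","w3")
for q,z in(("bottle_a_neck",.17),("bottle_a",.055)):
    for r in place_of(q,p)[:3]: print(q,round(r["score"],2),np.round(r["point"]),onz(p,r["point"],z).round(3)[:2])
print(go([.5814,.2945,.18],2.6))
E
```

```text
t 11.48 pos [0.5813 0.296  0.2265] ya(deg) 2.6 zax [-0.001 -0.    -1.   ] q [0.36 0.4  1.36 0.   1.37 0.32] w 0.0799 F [ 0.2 -0.7  0.1] g 0.0
bottle_a 0.91 [316. 221.] [0.578 0.294]
(array([-1.5, -0. , 46.8]), 'turn', np.float64(0.2))
```

View pics/w3.png

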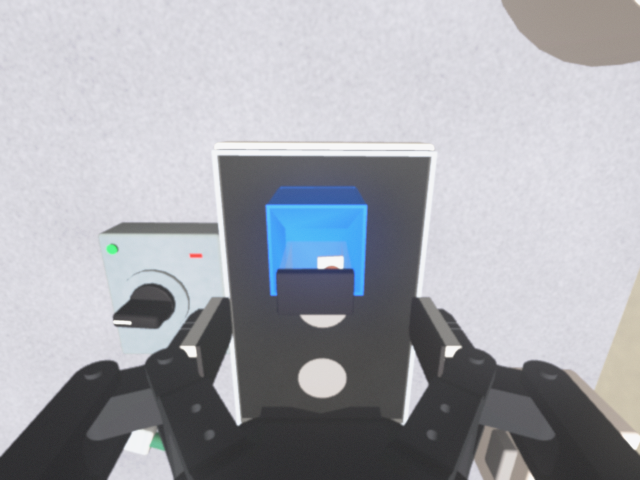

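The wrist view shows bottle 1 upright over the far disc, cap at (315,290) with its wide way across the jaws, and the ball at (330,268) on the upper baffle. I lower the open jaws around the neck and lean the bottle toward +x.

Call:
apply_moves(
  deltas=[80,0,0,25,0,80,0,0,46,0,80,0,0,46,0,80,0,12,46,0,80,0,22,46,0,80,0,32,46,0,80,0,42,46,0,80,0,52,46,0,80,0,62,46,0,80,0,72,46,0,80,0,82,46,0,80,0,88,46,0],
)

```text
clock: 12.63
position: [0.671, 0.3, 0.181]
ee_rot: [0.0, 0.691, 0.723, 0.0]
contact_force: [-0.2, 0.3, -0.0]
width: 0.08
gripper_force: 0.2
```

```bash
python3 - <<'E'
from h import *
s=st()
p=shot("scene","s2"); f=p["frame"][60:300,280:600]
q=shot("wrist")
cv2.imwrite("pics/s2c.png",np.hstack([cv2.resize(f,(400,300)),cv2.resize(q["frame"],(400,300))])[:,:,::-1])
E
```

```text
t 12.63 pos [0.671 0.3   0.181] ya(deg) 2.6 zax [ 0.001  0.    -1.   ] q [ 0.33  0.55  1.22 -0.    1.37  0.28] w 0.08 F [-0.2  0.3 -0. ] g 0.2
```

View pics/s2c.png

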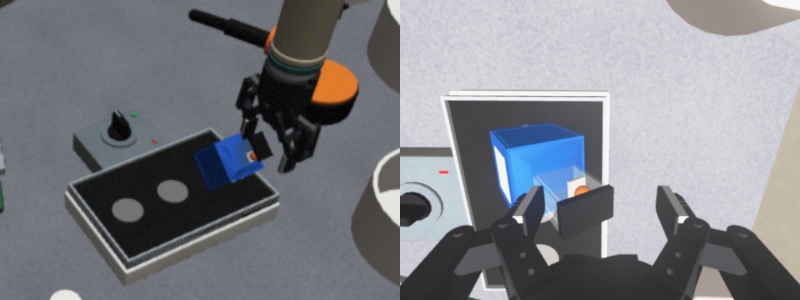

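The picture shows the bottle leaning toward +x by about 35°, standing on its edge inside the rim, with the ball at (582,190). I hold it, then lean it the other way.

Call:
apply_moves(
  deltas=[80,0,0,0,0,80,0,0,0,0,80,0,0,0,0,80,0,0,0,0,80,0,-12,0,0,80,0,-24,0,0,80,0,-36,0,0,80,0,-48,0,0,80,0,-60,0,0,80,0,-72,0,0,80,0,-88,0,0,80,0,-88,0,0],
)

```text
clock: 13.73
position: [0.5783, 0.296, 0.1817]
ee_rot: [-0.001, 0.69, 0.724, -0.001]
contact_force: [-0.3, -1.4, 0.1]
width: 0.08
gripper_force: 0.0
```

Call:
apply_moves(
  deltas=[80,0,-12,0,0,80,0,-22,0,0,80,0,-32,0,0,80,0,-42,0,0,80,0,-52,0,0,80,0,-62,0,0,80,0,-72,0,0,80,0,-82,0,0,80,0,-88,0,0,80,0,-88,0,0,80,0,-88,0,0,80,0,-88,0,0],
)

```text
clock: 14.73
position: [0.4939, 0.292, 0.1813]
ee_rot: [0.0, 0.69, 0.723, 0.0]
contact_force: [0.7, -0.2, 0.5]
width: 0.0798
gripper_force: 0.3
```

```bash
python3 - <<'E'
from h import *
s=st()
p=shot("scene"); f=p["frame"][60:300,280:600]
q=shot("wrist")
cv2.imwrite("pics/s3c.png",np.hstack([cv2.resize(f,(400,300)),cv2.resize(q["frame"],(400,300))])[:,:,::-1])
E
```

```text
t 14.73 pos [0.4939 0.292  0.1813] ya(deg) 2.7 zax [ 0.001  0.    -1.   ] q [ 0.41  0.32  1.62 -0.    1.21  0.37] w 0.0798 F [ 0.7 -0.2  0.5] g 0.3
```

View pics/s3c.png

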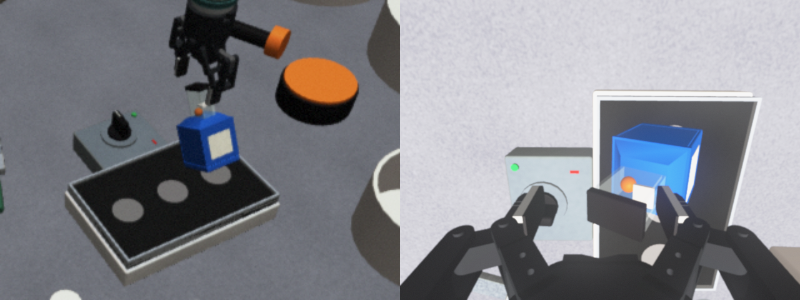

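It now leans about 35° toward -x and the ball has crossed to the -x end at (628,185). I lean it toward +x once more.

Call:
apply_moves(
  deltas=[80,0,0,0,0,80,0,0,0,0,80,0,0,0,0,80,0,12,0,0,80,0,24,0,0,80,0,36,0,0,80,0,48,0,0,80,0,60,0,0,80,0,72,0,0,80,0,88,0,0,80,0,88,0,0,80,0,88,0,0],
)

```text
clock: 15.83
position: [0.5823, 0.2958, 0.1805]
ee_rot: [-0.0, 0.691, 0.723, -0.001]
contact_force: [-0.1, 0.4, -0.1]
width: 0.08
gripper_force: 0.0
```

Call:
apply_moves(
  deltas=[80,0,12,0,0,80,0,22,0,0,80,0,32,0,0,80,0,42,0,0,80,0,52,0,0,80,0,62,0,0,80,0,72,0,0,80,0,82,0,0,80,0,90,0,0,80,0,90,0,0,80,0,90,0,0,80,0,90,0,0],
)

```text
clock: 16.83
position: [0.671, 0.3002, 0.1812]
ee_rot: [-0.0, 0.69, 0.723, -0.0]
contact_force: [-1.7, -0.4, -0.5]
width: 0.0803
gripper_force: 0.3
```

Call:
apply_moves(
  deltas=[80,0,0,0,0,80,0,0,0,0,80,0,0,0,0,80,0,-12,0,0,80,0,-24,0,0,80,0,-36,0,0,80,0,-48,0,0,80,0,-60,0,0,80,0,-72,0,0,80,0,-90,0,0,80,0,-90,0,0,80,0,-90,0,0],
)

```text
clock: 17.83
position: [0.5811, 0.2962, 0.1819]
ee_rot: [0.0, 0.69, 0.724, 0.001]
contact_force: [0.1, -0.3, -0.7]
width: 0.0802
gripper_force: 0.0
```

Call:
apply_moves(
  deltas=[80,0,0,-35,0,80,0,0,-60,0,80,0,0,-60,0,80,0,0,-60,0],
)

```text
clock: 18.17
position: [0.5835, 0.2965, 0.2434]
ee_rot: [0.001, 0.691, 0.723, 0.003]
contact_force: [0.1, 0.6, -1.3]
width: 0.0804
gripper_force: 0.0
```

```bash
python3 - <<'E'
from h import *
s=st()
p=shot("scene"); f=p["frame"][60:300,280:600]
q=shot("wrist")
for r in place_of("bottle_a",q)[:3]: print(round(r["score"],2),np.round(r["point"]),onz(q,r["point"],.055).round(3))
for r in place_of("ball_a_center",q)[:3]: print(round(r["score"],2),np.round(r["point"]))
t=shot("top")
for r in place_of("bottle_a",t)[:4]: print(round(r["score"],2),np.round(r["point"]),onz(t,r["point"],0).round(3))
g=t["frame"][170:330,100:530]
a=np.hstack([cv2.resize(f,(400,300)),cv2.resize(q["frame"],(400,300))])
cv2.imwrite("pics/s4c.png",np.vstack([a,cv2.resize(g,(800,298))])[:,:,::-1])
E
```

```text
t 18.17 pos [0.5835 0.2965 0.2434] ya(deg) 2.6 zax [ 0.005  0.002 -1.   ] q [ 0.36  0.4   1.34 -0.    1.4   0.32] w 0.0804 F [ 0.1  0.6 -1.3] g 0.0
0.77 [316. 217.] [0.58  0.294 0.055]
0.92 [149. 240.] [0.575 0.309 0.   ]
0.74 [473. 282.] [ 0.477 -0.376  0.   ]
0.56 [387. 258.] [ 0.53  -0.198  0.   ]
```

View pics/s4c.png

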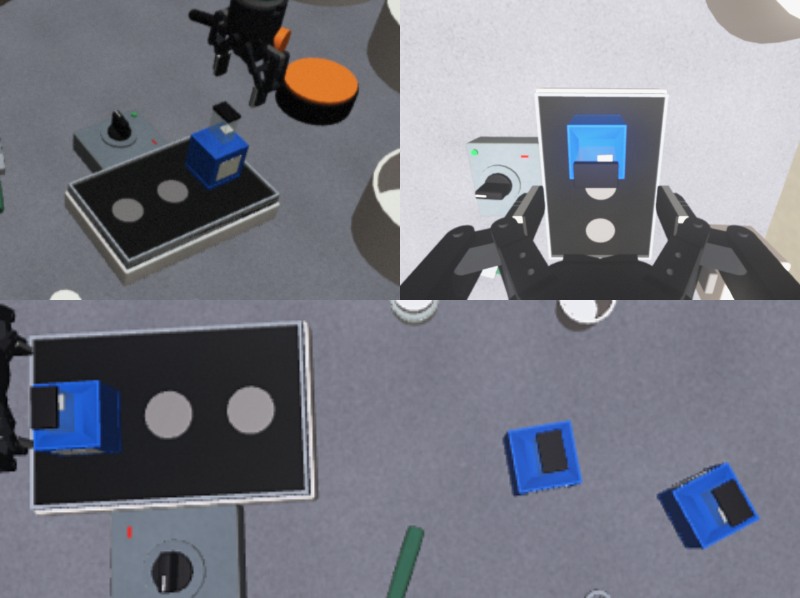

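Bottle 1 stands on the far disc with a clear neck: no orange shows in either view. Bottle 2 is next.

```bash
python3 - <<'E'
from h import *
print(go([.532,-.201,.235],-81)); 
E
```

```text
(array([-494. ,  -72. ,    5.4]), 'turn', np.float64(83.7))
```

Call:
apply_moves(
  deltas=[70,-494,-72,5,84,70,-494,-72,5,84,70,-494,-72,5,84,70,-494,-72,5,84,70,-494,-72,5,84,70,-494,-72,5,84,70,-494,-72,5,84,70,-494,-72,5,84,70,-494,-72,5,84,70,-494,-72,5,84,70,-494,-72,5,84,70,-494,-72,5,84],
)

```text
clock: 19.47
position: [0.5316, -0.2027, 0.2357]
ee_rot: [-0.0, 0.997, 0.073, -0.0]
contact_force: [0.8, 0.1, 0.5]
width: 0.0702
gripper_force: 0.0
```

Call:
apply_moves(
  deltas=[60,0,0,0,0,60,0,0,0,0,60,0,0,0,0],
)

```text
clock: 19.72
position: [0.5321, -0.2005, 0.2356]
ee_rot: [-0.001, 0.997, 0.075, -0.001]
contact_force: [0.3, 0.8, 0.5]
width: 0.0601
gripper_force: 0.0
```

```bash
python3 - <<'E'
from h import *
s=st()
q=shot("wrist")
for r in place_of("bottle_a",q)[:3]: print(round(r["score"],2),np.round(r["point"]),onz(q,r["point"],.0).round(3))
f=q["frame"]; m=cv2.inRange(cv2.cvtColor(f,cv2.COLOR_RGB2HSV),(105,150,60),(130,255,255))
c=proj(q,[.532,-.201,.139]); print("pred cap",c)
t=shot("top"); 
for r in place_of("bottle_a",t)[:4]: print(round(r["score"],2),np.round(r["point"]),onz(t,r["point"],0).round(3))
g=t["frame"][170:330,100:530]
a=np.hstack([f[100:400,120:520],cv2.resize(g,(400,300))])
cv2.imwrite("pics/w5.png",a[:,:,::-1])
E
```

```text
t 19.72 pos [ 0.5321 -0.2005  0.2356] ya(deg) -81.4 zax [-0.001  0.002 -1.   ] q [-0.48  0.27  1.54  0.    1.33  0.94] w 0.0601 F [0.3 0.8 0.5] g 0.0
0.79 [464. 266.] [ 0.483 -0.376  0.   ]
0.58 [318. 204.] [ 0.531 -0.197  0.   ]
pred cap [322.67808358 247.02566297]
0.79 [148. 241.] [0.574 0.309 0.   ]
0.72 [474. 281.] [ 0.479 -0.379  0.   ]
0.67 [388. 256.] [ 0.534 -0.2    0.   ]
0.27 [128. 229.] [0.601 0.353 0.   ]
```

View pics/w5.png

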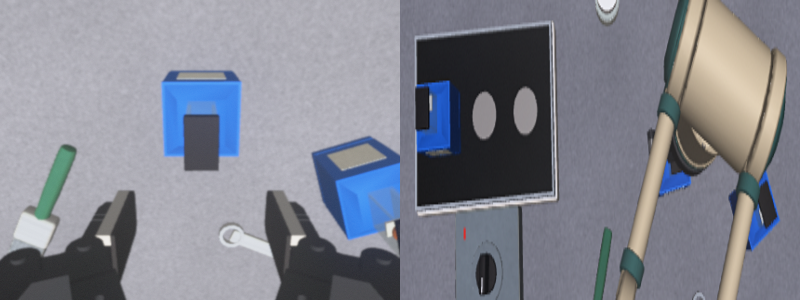

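The crop shows bottle 2 square between the jaws, cap at (201,143). I grip and lift it.

Call:
apply_moves(
  deltas=[60,0,0,40,0,60,0,0,80,0,60,0,0,105,0,60,0,0,121,0,60,0,0,121,0,10,0,0,121,0,10,0,0,121,0,10,0,0,121,0,10,0,0,121,0,10,0,0,121,0,10,0,0,121,0,10,0,0,121,0],
)

```text
clock: 20.92
position: [0.5337, -0.2009, 0.1172]
ee_rot: [0.001, 0.997, 0.075, 0.002]
contact_force: [0.3, 1.3, 6.3]
width: 0.0239
gripper_force: 58.5
```

Call:
apply_moves(
  deltas=[10,0,0,-30,0,10,0,0,-60,0,10,0,0,-90,0,10,0,0,-105,0,10,0,0,-105,0],
)

```text
clock: 21.33
position: [0.5342, -0.2019, 0.2243]
ee_rot: [0.002, 0.997, 0.075, 0.003]
contact_force: [1.2, -0.1, -2.6]
width: 0.024
gripper_force: 59.6
```

```bash
python3 - <<'E'
from h import *
s=st(); print(go([.584,.205,.22],-87.4))
E
```

```text
t 21.33 pos [ 0.5342 -0.2019  0.2243] ya(deg) -81.3 zax [ 0.007 -0.004 -1.   ] q [-0.48  0.28  1.56 -0.    1.29  0.94] w 0.024 F [ 1.2 -0.1 -2.6] g 59.6
(array([ 110.5, -394.8,    3. ]), 'turn', np.float64(6.1))
```

Call:
apply_moves(
  deltas=[10,8,-30,0,1,10,17,-60,0,1,10,27,-96,0,2,10,37,-132,0,2,10,47,-168,0,3,10,57,-204,0,3,10,67,-240,0,4,10,77,-276,0,4,10,87,-312,0,5,10,97,-348,0,5,10,105,-378,0,6,10,110,-395,0,6],
)

```text
clock: 22.33
position: [0.5805, 0.2099, 0.2179]
ee_rot: [-0.001, 1.0, 0.024, -0.002]
contact_force: [0.6, -1.5, -3.3]
width: 0.0238
gripper_force: 59.9
```

Call:
apply_moves(
  deltas=[10,0,0,0,0,10,0,0,0,0,10,0,0,15,0,10,0,0,30,0,10,0,0,40,0,10,0,0,46,0,10,0,0,50,0,10,0,0,52,0,10,0,0,52,0],
)

```text
clock: 23.08
position: [0.5821, 0.2052, 0.1727]
ee_rot: [0.0, 1.0, 0.023, 0.002]
contact_force: [-5.6, -2.2, 14.7]
width: 0.0239
gripper_force: 60.3
```

```bash
python3 - <<'E'
from h import *
s=st()
E
```

```text
t 23.08 pos [0.5821 0.2052 0.1727] ya(deg) -87.4 zax [ 0.003 -0.    -1.   ] q [ 0.23  0.39  1.53 -0.    1.22  1.75] w 0.0239 F [-5.6 -2.2 14.7] g 60.3
```

Call:
apply_moves(
  deltas=[60,0,0,0,0,60,0,0,0,0,60,0,0,0,0,60,0,0,0,0,60,0,0,-30,0,60,0,0,-60,0,80,0,0,-60,-7,80,0,0,-60,-14,80,0,0,-60,-21,80,0,0,-60,-28,80,0,0,-60,-35,80,0,0,-60,-42],
)

```text
clock: 24.08
position: [0.5817, 0.2062, 0.2278]
ee_rot: [-0.0, 0.924, 0.383, -0.0]
contact_force: [0.2, -0.2, -0.0]
width: 0.0801
gripper_force: 0.0
```

Call:
apply_moves(
  deltas=[80,0,0,0,-7,80,0,0,0,-14,80,0,0,0,-21,80,0,0,0,-28,80,0,0,0,-35,80,0,0,0,-42,80,0,0,0,-48,80,0,0,0,-48],
)

```text
clock: 24.75
position: [0.5817, 0.2062, 0.2278]
ee_rot: [-0.0, 0.69, 0.724, -0.0]
contact_force: [-0.5, -0.3, 0.2]
width: 0.0799
gripper_force: 0.0
```

```bash
python3 - <<'E'
from h import *
s=st()
q=shot("wrist","w6")
for r in place_of("bottle_a",q)[:3]: print(round(r["score"],2),np.round(r["point"]),onz(q,r["point"],.055).round(3))
for r in place_of("ball_a_center",q)[:3]: print(round(r["score"],2),np.round(r["point"]))
print(go([.582,.205,.18],2.6))
E
```

```text
t 24.75 pos [0.5817 0.2062 0.2278] ya(deg) 2.8 zax [-0.001 -0.    -1.   ] q [0.23 0.35 1.44 0.   1.35 0.18] w 0.0799 F [-0.5 -0.3  0.2] g 0.0
0.84 [315. 217.] [0.578 0.208 0.055]
0.75 [319. 118.] [0.577 0.293 0.055]
(array([-1.2,  0.3, 48. ]), 'turn', np.float64(-0.1))
```

Call:
apply_moves(
  deltas=[80,0,0,25,0,80,0,0,47,0,80,0,0,47,0,80,0,12,47,0,80,0,22,47,0,80,0,32,47,0,80,0,42,47,0,80,0,52,47,0,80,0,62,47,0,80,0,72,47,0,80,0,82,47,0,80,0,89,47,0],
)

```text
clock: 25.9
position: [0.6721, 0.2104, 0.1811]
ee_rot: [0.0, 0.691, 0.723, 0.0]
contact_force: [-0.1, -0.8, 0.5]
width: 0.08
gripper_force: 0.2
```

Call:
apply_moves(
  deltas=[80,0,0,0,0,80,0,0,0,0,80,0,0,0,0,80,0,0,0,0,80,0,0,0,0,80,0,-12,0,0,80,0,-24,0,0,80,0,-36,0,0,80,0,-48,0,0,80,0,-60,0,0,80,0,-72,0,0,80,0,-89,0,0],
)

```text
clock: 26.9
position: [0.5816, 0.2063, 0.1814]
ee_rot: [0.0, 0.691, 0.723, 0.001]
contact_force: [0.0, -0.1, -0.0]
width: 0.0803
gripper_force: 0.0
```

Call:
apply_moves(
  deltas=[80,0,-12,0,0,80,0,-22,0,0,80,0,-32,0,0,80,0,-42,0,0,80,0,-52,0,0,80,0,-62,0,0,80,0,-72,0,0,80,0,-82,0,0,80,0,-89,0,0,80,0,-89,0,0,80,0,-89,0,0,80,0,-89,0,0],
)

```text
clock: 27.9
position: [0.4932, 0.2022, 0.1813]
ee_rot: [0.0, 0.69, 0.723, 0.0]
contact_force: [0.1, 0.5, -0.4]
width: 0.08
gripper_force: 0.3
```

Call:
apply_moves(
  deltas=[80,0,0,0,0,80,0,0,0,0,80,0,0,0,0,80,0,12,0,0,80,0,24,0,0,80,0,36,0,0,80,0,48,0,0,80,0,60,0,0,80,0,72,0,0,80,0,89,0,0,80,0,89,0,0,80,0,89,0,0],
)

```text
clock: 28.9
position: [0.5825, 0.2061, 0.1805]
ee_rot: [-0.0, 0.691, 0.723, -0.001]
contact_force: [-0.6, 0.5, -0.4]
width: 0.0799
gripper_force: 0.0
```

Call:
apply_moves(
  deltas=[80,0,12,0,0,80,0,22,0,0,80,0,32,0,0,80,0,42,0,0,80,0,52,0,0,80,0,62,0,0,80,0,72,0,0,80,0,82,0,0,80,0,90,0,0,80,0,90,0,0,80,0,90,0,0,80,0,90,0,0],
)

```text
clock: 29.9
position: [0.6713, 0.2104, 0.1812]
ee_rot: [-0.0, 0.69, 0.723, -0.0]
contact_force: [-1.1, 0.0, 0.2]
width: 0.0803
gripper_force: 0.3
```

Call:
apply_moves(
  deltas=[80,0,0,0,0,80,0,0,0,0,80,0,0,0,0,80,0,-12,0,0,80,0,-24,0,0,80,0,-36,0,0,80,0,-48,0,0,80,0,-60,0,0,80,0,-72,0,0,80,0,-90,0,0,80,0,-90,0,0,80,0,-90,0,0],
)

```text
clock: 30.9
position: [0.5815, 0.2064, 0.1819]
ee_rot: [0.0, 0.69, 0.723, 0.001]
contact_force: [0.4, 0.9, -0.4]
width: 0.08
gripper_force: 0.0
```

Call:
apply_moves(
  deltas=[80,0,0,-35,0,80,0,0,-60,0,80,0,0,-60,0,80,0,0,-60,0],
)

```text
clock: 31.23
position: [0.5838, 0.2066, 0.2433]
ee_rot: [0.002, 0.691, 0.723, 0.002]
contact_force: [-0.5, -0.1, -0.4]
width: 0.08
gripper_force: 0.0
```

```bash
cat > look.py <<'E'
from h import *
import sys
s=st()
p=shot("scene"); f=p["frame"][60:300,280:600]
q=shot("wrist")
for r in place_of("bottle_a",q)[:3]: print(round(r["score"],2),np.round(r["point"]),onz(q,r["point"],.055).round(3))
t=shot("top")
for r in place_of("bottle_a",t)[:4]: print(round(r["score"],2),np.round(r["point"]),onz(t,r["point"],0).round(3),onz(t,r["point"],.055).round(3))
g=t["frame"][170:330,100:530]
a=np.hstack([cv2.resize(f,(400,300)),cv2.resize(q["frame"],(400,300))])
cv2.imwrite("pics/%s.png"%sys.argv[1],np.vstack([a,cv2.resize(g,(800,298))])[:,:,::-1])
E
python3 look.py s7
```

```text
t 31.23 pos [0.5838 0.2066 0.2433] ya(deg) 2.7 zax [ 0.005  0.001 -1.   ] q [ 0.23  0.34  1.42 -0.    1.37  0.18] w 0.08 F [-0.5 -0.1 -0.4] g 0.0
0.92 [317. 215.] [0.58  0.206 0.055]
0.63 [318. 119.] [0.578 0.293 0.055]
0.85 [472. 282.] [ 0.477 -0.374  0.   ] [ 0.476 -0.36   0.055]
0.7 [176. 228.] [0.602 0.252 0.   ] [0.595 0.237 0.055]
0.55 [192. 236.] [0.585 0.216 0.   ] [0.578 0.202 0.055]
0.47 [149. 241.] [0.575 0.308 0.   ] [0.568 0.29  0.055]
```

View pics/s7.png

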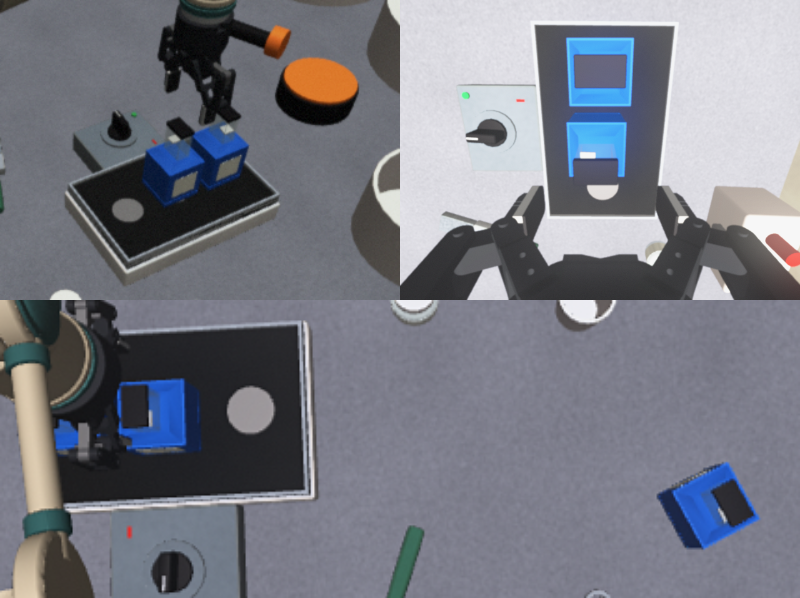

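Both placed bottles stand with clear necks. Bottle 3 has not moved, so it is next.

```bash
python3 - <<'E'
from h import *
print(go([.477,-.378,.235],-63.5)); 
E
```

```text
(array([-578.6, -131.2,    5.3]), 'turn', np.float64(66.2))
```

Call:
apply_moves(
  deltas=[60,-578,-131,5,66,60,-578,-131,5,66,60,-578,-131,5,66,60,-578,-131,5,66,60,-578,-131,5,66,60,-578,-131,5,66,60,-578,-131,5,66,60,-578,-131,5,66,60,-578,-131,5,66,60,-578,-131,5,66,60,-578,-131,5,66,60,-578,-131,5,66],
)

```text
clock: 32.48
position: [0.4929, -0.2877, 0.2362]
ee_rot: [-0.001, 0.973, 0.23, -0.0]
contact_force: [0.4, -0.6, -0.6]
width: 0.0599
gripper_force: 0.0
```

```bash
python3 - <<'E'
from h import *
s=st(); print(go([.477,-.378,.235],-63.5)); 
E
```

```text
t 32.48 pos [ 0.4929 -0.2877  0.2362] ya(deg) -63.4 zax [-0.001  0.001 -1.   ] q [-0.65  0.28  1.53  0.    1.33  0.46] w 0.0599 F [ 0.4 -0.6 -0.6] g 0.0
(array([-54.7,  73.6,   1.1]), 'turn', np.float64(0.1))
```

Call:
apply_moves(
  deltas=[60,-30,40,0,0,60,-55,74,0,0,60,-55,74,0,0,60,-55,74,0,0],
)

```text
clock: 32.82
position: [0.4769, -0.3798, 0.2355]
ee_rot: [-0.0, 0.974, 0.228, -0.001]
contact_force: [1.1, 0.7, 0.7]
width: 0.0597
gripper_force: 0.0
```

```bash
python3 look.py w8; python3 - <<'E'
import cv2
a=cv2.imread("pics/w8.png"); cv2.imwrite("pics/w8b.png",a[0:300,400:800])
E
```

```text
t 32.82 pos [ 0.4769 -0.3798  0.2355] ya(deg) -63.6 zax [-0.001  0.001 -1.   ] q [-0.79  0.34  1.45 -0.    1.36  0.32] w 0.0597 F [1.1 0.7 0.7] g 0.0
0.66 [325. 200.] [ 0.493 -0.373  0.055]
0.79 [471. 279.] [ 0.483 -0.373  0.   ] [ 0.481 -0.358  0.055]
0.73 [150. 239.] [0.578 0.306 0.   ] [0.572 0.288 0.055]
0.66 [191. 234.] [0.587 0.219 0.   ] [0.58  0.205 0.055]
```

View pics/w8.png

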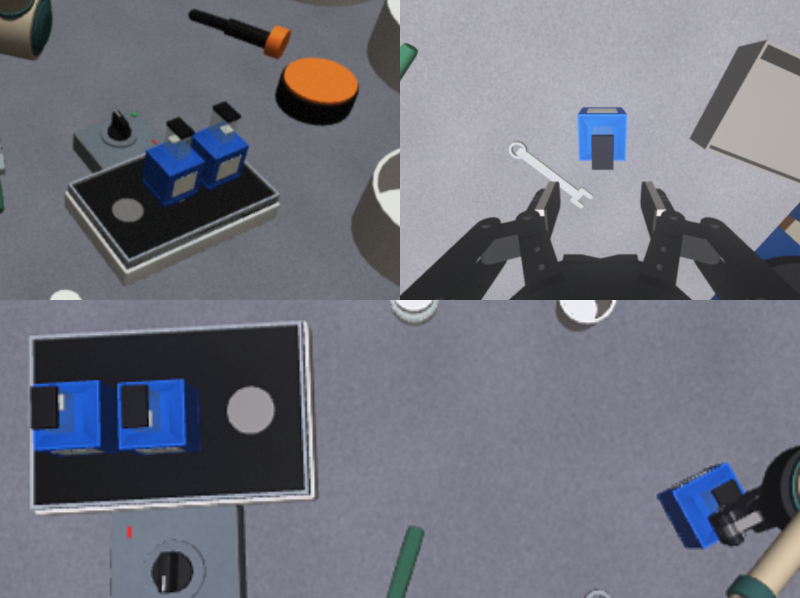

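Bottle 3 is square between the jaws, cap at (602,152). I grip and lift it.

Call:
apply_moves(
  deltas=[60,0,0,40,0,60,0,0,80,0,60,0,0,105,0,60,0,0,121,0,60,0,0,121,0,10,0,0,121,0,10,0,0,121,0,10,0,0,121,0,10,0,0,121,0,10,0,0,121,0,10,0,0,121,0,10,0,0,121,0],
)

```text
clock: 34.07
position: [0.4794, -0.3778, 0.1181]
ee_rot: [0.002, 0.973, 0.23, 0.002]
contact_force: [1.0, -1.0, 6.5]
width: 0.024
gripper_force: 58.6
```

Call:
apply_moves(
  deltas=[10,0,0,-30,0,10,0,0,-60,0,10,0,0,-90,0,10,0,0,-105,0,10,0,0,-105,0,10,0,0,-105,0],
)

```text
clock: 34.57
position: [0.4777, -0.3766, 0.2211]
ee_rot: [0.0, 0.973, 0.231, 0.0]
contact_force: [-0.0, -0.0, -3.0]
width: 0.0241
gripper_force: 59.5
```

```bash
python3 - <<'E'
from h import *
s=st(); print(go([.587,.114,.22],-87.4))
E
```

```text
t 34.57 pos [ 0.4777 -0.3766  0.2211] ya(deg) -63.3 zax [ 0. -0. -1.] q [-0.78  0.34  1.48 -0.    1.32  0.32] w 0.0241 F [-0. -0. -3.] g 59.5
(array([ 317.8, -389.4,    1. ]), 'turn', np.float64(24.1))
```

Call:
apply_moves(
  deltas=[10,16,-20,0,1,10,36,-44,0,3,10,56,-68,0,4,10,76,-93,0,6,10,96,-117,0,7,10,116,-141,0,9,10,136,-166,0,10,10,156,-190,0,12,10,175,-214,0,13,10,195,-239,0,15,10,215,-263,0,16,10,235,-287,0,18],
)

```text
clock: 35.57
position: [0.5575, -0.0131, 0.2183]
ee_rot: [-0.001, 0.997, 0.075, -0.003]
contact_force: [0.8, -1.1, -3.3]
width: 0.0238
gripper_force: 59.6
```

```bash
python3 - <<'E'
from h import *
s=st(); print(go([.586,.114,.22],-87.4))
E
```

```text
t 35.57 pos [ 0.5575 -0.0131  0.2183] ya(deg) -81.4 zax [-0.005  0.001 -1.   ] q [-0.15  0.27  1.59 -0.    1.29  1.27] w 0.0238 F [ 0.8 -1.1 -3.3] g 59.6
(array([  47.1, -121.4,   -1.8]), 'turn', np.float64(6.0))
```

Call:
apply_moves(
  deltas=[10,11,-28,0,2,10,22,-57,0,3,10,33,-86,0,5,10,42,-109,0,6,10,47,-121,0,6,10,47,-121,0,6,10,47,-121,0,6],
)

```text
clock: 36.15
position: [0.5864, 0.1115, 0.2193]
ee_rot: [0.001, 1.0, 0.024, -0.002]
contact_force: [-0.0, -0.4, -3.1]
width: 0.0242
gripper_force: 59.6
```

Call:
apply_moves(
  deltas=[10,0,0,15,0,10,0,0,28,0,10,0,0,38,0,10,0,0,44,0,10,0,0,48,0,10,0,0,50,0,10,0,0,50,0],
)

```text
clock: 36.73
position: [0.5878, 0.1104, 0.1734]
ee_rot: [0.001, 1.0, 0.023, 0.001]
contact_force: [-1.9, -1.1, 7.0]
width: 0.0239
gripper_force: 60.0
```

```bash
python3 - <<'E'
from h import *
s=st()
E
```

```text
t 36.73 pos [0.5878 0.1104 0.1734] ya(deg) -87.4 zax [ 0.002 -0.001 -1.   ] q [ 0.07  0.36  1.57 -0.    1.21  1.6 ] w 0.0239 F [-1.9 -1.1  7. ] g 60.0
```

Call:
apply_moves(
  deltas=[60,0,0,0,0,60,0,0,0,0,60,0,0,0,0,60,0,0,0,0,60,0,0,-30,0,60,0,0,-60,0,80,0,0,-60,-7,80,0,0,-60,-14,80,0,0,-60,-21,80,0,0,-60,-28,80,0,0,-60,-35,80,0,0,-60,-42],
)

```text
clock: 37.73
position: [0.5875, 0.1119, 0.231]
ee_rot: [-0.0, 0.924, 0.383, 0.0]
contact_force: [-0.3, 0.0, -0.5]
width: 0.0798
gripper_force: 0.0
```

Call:
apply_moves(
  deltas=[80,0,0,0,-7,80,0,0,0,-14,80,0,0,0,-21,80,0,0,0,-28,80,0,0,0,-35,80,0,0,0,-42,80,0,0,0,-48,80,0,0,0,-48],
)

```text
clock: 38.4
position: [0.5875, 0.1119, 0.2309]
ee_rot: [-0.0, 0.69, 0.724, -0.0]
contact_force: [0.1, -0.3, 0.8]
width: 0.0801
gripper_force: 0.0
```

```bash
python3 look.py s9; python3 - <<'E'
from h import *
print(go([.587,.111,.18],2.6))
E
```

```text
t 38.4 pos [0.5875 0.1119 0.2309] ya(deg) 2.8 zax [-0.  0. -1.] q [0.07 0.32 1.48 0.   1.34 0.02] w 0.0801 F [ 0.1 -0.3  0.8] g 0.0
0.84 [318. 217.] [0.586 0.113 0.055]
0.61 [310. 109.] [0.576 0.206 0.055]
0.87 [149. 239.] [0.578 0.308 0.   ] [0.572 0.29  0.055]
0.76 [239. 232.] [0.592 0.117 0.   ] [0.585 0.108 0.055]
(array([-0.9, -0.5, 51. ]), 'turn', np.float64(-0.0))
```

View pics/s9.png

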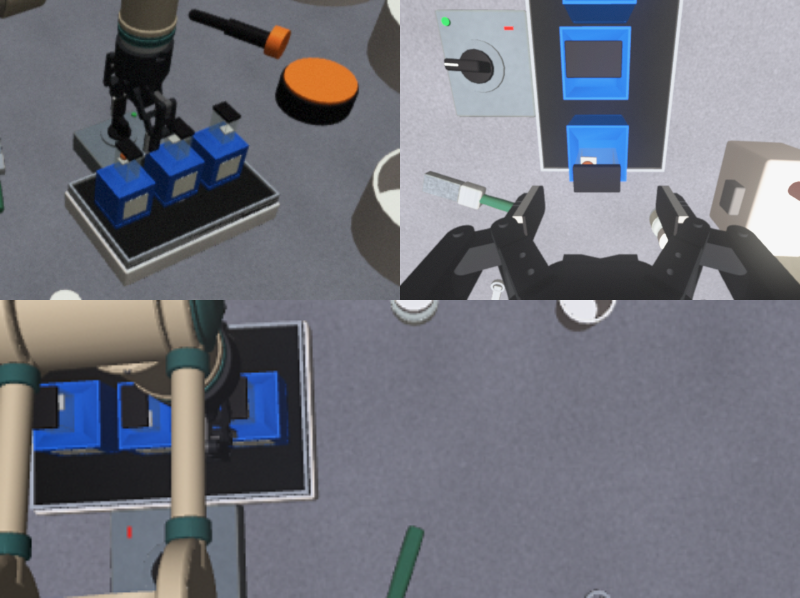

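Bottle 3 stands on the near disc with its ball at the -x end, at (588,160). I rock it +x, -x, +x.

Call:
apply_moves(
  deltas=[80,0,0,25,0,80,0,0,50,0,80,0,0,50,0,80,0,12,50,0,80,0,22,50,0,80,0,32,50,0,80,0,42,50,0,80,0,52,50,0,80,0,62,50,0,80,0,72,50,0,80,0,82,50,0,80,0,89,50,0],
)

```text
clock: 39.65
position: [0.6779, 0.1161, 0.1809]
ee_rot: [0.0, 0.691, 0.723, 0.0]
contact_force: [-0.7, 0.1, 1.0]
width: 0.08
gripper_force: 0.2
```

Call:
apply_moves(
  deltas=[80,0,0,0,0,80,0,0,0,0,80,0,0,0,0,80,0,0,0,0,80,0,0,0,0,80,0,-12,0,0,80,0,-24,0,0,80,0,-36,0,0,80,0,-48,0,0,80,0,-60,0,0,80,0,-72,0,0,80,0,-89,0,0],
)

```text
clock: 40.65
position: [0.5874, 0.1119, 0.1812]
ee_rot: [0.0, 0.691, 0.723, 0.001]
contact_force: [0.1, 0.5, 0.3]
width: 0.0799
gripper_force: 0.0
```

Call:
apply_moves(
  deltas=[80,0,-12,0,0,80,0,-22,0,0,80,0,-32,0,0,80,0,-42,0,0,80,0,-52,0,0,80,0,-62,0,0,80,0,-72,0,0,80,0,-82,0,0,80,0,-89,0,0,80,0,-89,0,0,80,0,-89,0,0,80,0,-89,0,0],
)

```text
clock: 41.65
position: [0.499, 0.1078, 0.1811]
ee_rot: [0.0, 0.691, 0.723, 0.0]
contact_force: [1.1, 0.1, 0.3]
width: 0.08
gripper_force: 0.3
```

Call:
apply_moves(
  deltas=[80,0,0,0,0,80,0,0,0,0,80,0,0,0,0,80,0,12,0,0,80,0,24,0,0,80,0,36,0,0,80,0,48,0,0,80,0,60,0,0,80,0,72,0,0,80,0,89,0,0,80,0,89,0,0,80,0,89,0,0],
)

```text
clock: 42.65
position: [0.5885, 0.1118, 0.1803]
ee_rot: [-0.0, 0.691, 0.723, -0.0]
contact_force: [-0.7, -0.6, 0.0]
width: 0.0799
gripper_force: 0.0
```

Call:
apply_moves(
  deltas=[80,0,12,0,0,80,0,22,0,0,80,0,32,0,0,80,0,42,0,0,80,0,52,0,0,80,0,62,0,0,80,0,72,0,0,80,0,82,0,0,80,0,90,0,0,80,0,90,0,0,80,0,90,0,0,80,0,90,0,0],
)

```text
clock: 43.65
position: [0.677, 0.1161, 0.181]
ee_rot: [-0.0, 0.69, 0.723, -0.0]
contact_force: [-0.4, 0.9, 0.2]
width: 0.0799
gripper_force: 0.2
```

Call:
apply_moves(
  deltas=[80,0,0,0,0,80,0,0,0,0,80,0,0,0,0,80,0,-12,0,0,80,0,-24,0,0,80,0,-36,0,0,80,0,-48,0,0,80,0,-60,0,0,80,0,-72,0,0,80,0,-90,0,0,80,0,-90,0,0,80,0,-90,0,0],
)

```text
clock: 44.65
position: [0.5872, 0.112, 0.1816]
ee_rot: [0.0, 0.69, 0.723, 0.001]
contact_force: [0.1, 0.0, -0.5]
width: 0.0804
gripper_force: 0.0
```

Call:
apply_moves(
  deltas=[80,0,0,-35,0,80,0,0,-60,0,60,0,0,-70,0,60,0,0,-70,0],
)

```text
clock: 44.98
position: [0.5901, 0.112, 0.2542]
ee_rot: [0.002, 0.691, 0.723, 0.003]
contact_force: [0.1, 0.3, -0.6]
width: 0.0605
gripper_force: 0.0
```

```bash
python3 - <<'E'
from h import *
# knob: off position, bar along shaker x -> ya 92.7; come with q6 near -1.3
s=st(); print(go([.419,.200,.235],92.7))
q=shot("wrist")
for r in place_of("speed_grip",q)[:2]: print(round(r["score"],2),onz(q,r["point"],.082).round(3))
E
```

```text
t 44.98 pos [0.5901 0.112  0.2542] ya(deg) 2.7 zax [ 0.007  0.001 -1.   ] q [0.07 0.31 1.44 0.   1.38 0.03] w 0.0605 F [ 0.1  0.3 -0.6] g 0.0
(array([  95.8, -167. ,   18. ]), 'turn', np.float64(90.0))
0.72 [0.42  0.2   0.082]
```

Call:
apply_moves(
  deltas=[60,96,-167,0,-90,60,96,-167,0,-90,60,96,-167,0,-90,60,96,-167,0,-90,60,96,-167,0,-90,60,96,-167,0,-90,60,96,-167,0,-90,60,96,-167,0,-90,60,96,-167,0,-90,60,96,-167,0,-90,60,96,-167,0,-90,60,96,-167,0,-90],
)

```text
clock: 46.08
position: [0.4153, 0.1997, 0.249]
ee_rot: [-0.002, 0.009, 1.0, -0.001]
contact_force: [-0.5, 0.2, 0.6]
width: 0.0599
gripper_force: 0.0
```

Call:
apply_moves(
  deltas=[60,0,0,0,-7,60,0,0,0,-7,60,0,0,0,-7],
)

```text
clock: 46.33
position: [0.4155, 0.1998, 0.2496]
ee_rot: [-0.001, -0.047, 0.999, -0.0]
contact_force: [-0.2, -0.5, 0.7]
width: 0.0601
gripper_force: 0.0
```

```bash
python3 look.py s10; python3 - <<'E'
from h import *
print(go([.419,.2,.085],92.7))
E
```

```text
t 46.33 pos [0.4155 0.1998 0.2496] ya(deg) 95.4 zax [-0.003 -0.001 -1.   ] q [ 0.3   0.1   1.73  0.    1.32 -1.37] w 0.0601 F [-0.2 -0.5  0.7] g 0.0
0.97 [309. 354.] [0.582 0.205 0.055]
0.89 [384. 358.] [0.579 0.289 0.055]
0.77 [245. 225.] [0.606 0.104 0.   ] [0.599 0.095 0.055]
0.75 [147. 239.] [0.579 0.313 0.   ] [0.572 0.295 0.055]
0.71 [191. 233.] [0.59  0.219 0.   ] [0.583 0.205 0.055]
0.6 [238. 215.] [0.627 0.119 0.   ] [0.619 0.11  0.055]
(array([ -3. ,  -0.3, 165.8]), 'turn', np.float64(2.8))
```

View pics/s10.png

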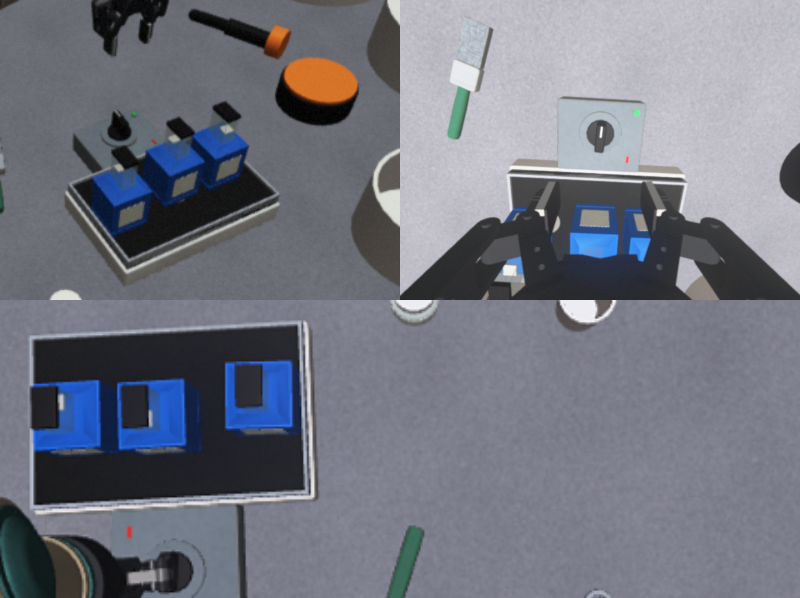

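Bottle 3 has been knocked a couple of centimetres aside but stands upright inside the rim; I'll check its place and all three necks for orange.

```bash
python3 - <<'E'
from h import *
t=shot("top"); c=np.array([.585,.207]); a=np.radians(3); M=np.array([[np.cos(a),np.sin(a)],[-np.sin(a),np.cos(a)]])
hsv=cv2.cvtColor(t["frame"],cv2.COLOR_RGB2HSV)
for n,px in(("b1",(124.2,227.4)),("b2",(172,227.3)),("b3",(233.5,215.6))):
    X=onz(t,px,.194)[:2]; print(n,X.round(3),"platform frame",(M@(X-c)).round(3))
s=shot("scene")
crop=cv2.resize(s["frame"][125:260,340:490],(750,600),interpolation=2)
cv2.imwrite("pics/s11.png",crop[:,:,::-1])
h=cv2.cvtColor(s["frame"],cv2.COLOR_RGB2HSV)[120:260,340:490]
print("orange px",cv2.countNonZero(cv2.inRange(h,(4,150,100),(16,255,255))))
E
```

```text
b1 [0.578 0.289] platform frame [-0.003  0.082]
b2 [0.576 0.204] platform frame [-0.009 -0.003]
b3 [0.595 0.094] platform frame [ 0.005 -0.113]
orange px 0
```

View pics/s11.png

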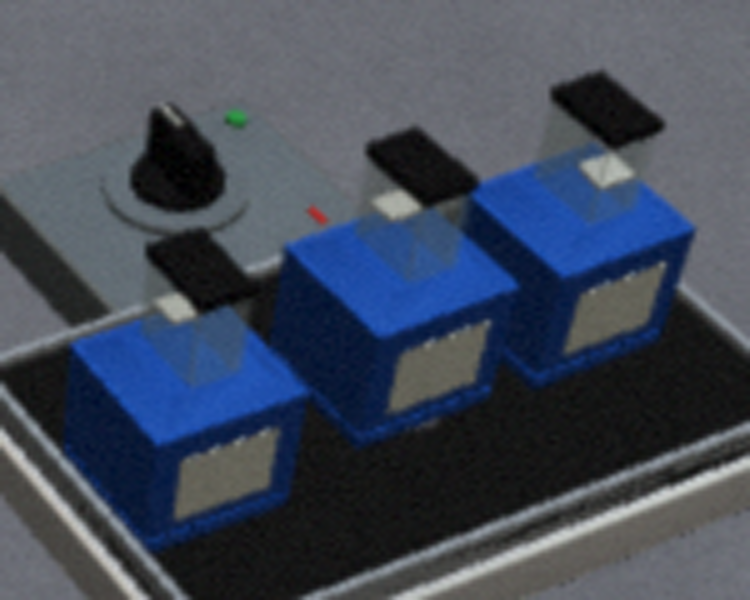

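All three necks are clear (0 orange pixels) and the knob is off. Bottle 3 reads platform y = -113 mm, so it is against the rim and may be riding on it. I'll re-grip it and shift it inward.

```bash
python3 - <<'E'
from h import *
print(go([.597,.095,.245],92.7))
E
```

```text
(array([-169.8, -122.1,    6. ]), 'turn', np.float64(2.9))
```

Call:
apply_moves(
  deltas=[60,-170,-122,0,3,60,-170,-122,0,3,60,-170,-122,0,3,60,-170,-122,0,3,60,-170,-122,0,3,60,-170,-122,0,3,60,-170,-122,0,3,60,-170,-122,0,3],
)

```text
clock: 47.35
position: [0.5967, 0.0952, 0.2505]
ee_rot: [-0.001, -0.022, 1.0, 0.0]
contact_force: [0.0, 0.2, -0.8]
width: 0.0601
gripper_force: 0.0
```

```bash
python3 - <<'E'
from h import *
s=st()
q=shot("wrist","w12"); 
for r in place_of("bottle_a",q)[:3]: print(round(r["score"],2),np.round(r["point"]),onz(q,r["point"],.055).round(3))
f=q["frame"]; g=cv2.cvtColor(f,cv2.COLOR_RGB2HSV)
m=cv2.inRange(g,(0,0,0),(180,255,75)); c=proj(q,[.597,.095,.194]); print("pred",c.round())
n,l,stt,ce=cv2.connectedComponentsWithStats(m)
for i in range(1,n):
    if 800<stt[i][4]<9000:
        cc=cv2.findContours((l==i).astype(np.uint8),0,2)[0][0]; print(stt[i],ce[i].round(),cv2.minAreaRect(cc),onz(q,ce[i],.194).round(3))
E
```

```text
t 47.35 pos [0.5967 0.0952 0.2505] ya(deg) 92.6 zax [-0.002  0.001 -1.   ] q [ 0.04  0.32  1.44  0.    1.39 -1.57] w 0.0601 F [ 0.   0.2 -0.8] g 0.0
0.82 [433. 197.] [0.578 0.205 0.055]
0.68 [320. 209.] [0.595 0.096 0.055]
0.61 [519. 203.] [0.58  0.29  0.055]
pred [318. 269.]
[   0  332   29   95 1889] [ 11. 381.] ((13.999998092651367, 378.9999694824219), (27.999996185302734, 93.99998474121094), 0.0) [ 0.687 -0.104  0.194]
```

Call:
apply_moves(
  deltas=[60,0,0,30,0,60,0,0,55,0,60,0,0,76,0,60,0,0,76,0,10,0,0,76,0,10,0,0,76,0,10,0,0,76,0,10,0,0,76,0,10,0,0,76,0,10,0,0,76,0,10,0,0,76,0,10,0,0,76,0],
)

```text
clock: 48.45
position: [0.5984, 0.0956, 0.1774]
ee_rot: [0.002, -0.023, 1.0, 0.0]
contact_force: [-0.2, 1.1, 7.5]
width: 0.0244
gripper_force: 58.7
```

Call:
apply_moves(
  deltas=[10,0,0,-10,0,10,0,0,-18,0,10,0,0,-18,0,10,4,8,-18,0,10,5,14,-18,0,10,5,14,-18,0,10,5,14,-18,0,10,5,14,-10,0,10,5,14,-4,0,10,5,14,1,0,10,5,14,1,0,10,5,14,1,0],
)

```text
clock: 49.45
position: [0.5921, 0.1089, 0.1776]
ee_rot: [0.002, -0.023, 1.0, 0.0]
contact_force: [-4.8, 0.1, 17.0]
width: 0.0239
gripper_force: 60.4
```

```bash
python3 - <<'E'
from h import *
s=st()
E
```

```text
t 49.45 pos [0.5921 0.1089 0.1776] ya(deg) 92.6 zax [ 0.003  0.    -1.   ] q [ 0.07  0.36  1.56  0.    1.22 -1.55] w 0.0239 F [-4.8  0.1 17. ] g 60.4
```

Now it's set down at platform y of about -0.098. I release, rise, and go above the knob.

Call:
apply_moves(
  deltas=[60,0,0,0,0,60,0,0,0,0,60,0,0,0,0,60,0,0,0,0,60,0,0,-30,0,60,0,0,-55,0,60,0,0,-75,0,60,0,0,-75,0,60,0,0,-75,0],
)

```text
clock: 50.2
position: [0.5922, 0.109, 0.2496]
ee_rot: [0.001, -0.023, 1.0, 0.0]
contact_force: [0.3, 0.3, -0.2]
width: 0.06
gripper_force: 0.0
```

```bash
python3 - <<'E'
from h import *
s=st(); print(go([.419,.2,.25],92.7))
E
```

```text
t 50.2 pos [0.5922 0.109  0.2496] ya(deg) 92.6 zax [ 0.002  0.    -1.   ] q [ 0.07  0.32  1.44  0.    1.38 -1.55] w 0.06 F [ 0.3  0.3 -0.2] g 0.0
(array([168.9,  98.8,  -0.7]), 'turn', np.float64(-0.1))
```

Call:
apply_moves(
  deltas=[60,169,99,0,0,60,169,99,0,0,60,169,99,0,0,60,169,99,0,0,60,169,99,0,0,60,169,99,0,0,60,169,99,0,0,60,169,99,0,0,60,169,99,0,0],
)

```text
clock: 50.95
position: [0.4193, 0.1998, 0.2484]
ee_rot: [-0.0, -0.022, 1.0, -0.0]
contact_force: [-0.2, 0.2, -0.2]
width: 0.0602
gripper_force: 0.0
```

```bash
python3 - <<'E'
from h import *
s=st(); print(go([.419,.2,.085],92.7))
t=shot("top")
for r in place_of("bottle_a",t)[:4]: print(round(r["score"],2),np.round(r["point"]),onz(t,r["point"],.055).round(3))
E
```

```text
t 50.95 pos [0.4193 0.1998 0.2484] ya(deg) 92.6 zax [-0.    -0.001 -1.   ] q [ 0.29  0.11  1.72 -0.    1.31 -1.32] w 0.0602 F [-0.2  0.2 -0.2] g 0.0
(array([  0.2,   0.3, 163.4]), 'turn', np.float64(-0.1))
0.96 [191. 234.] [0.581 0.206 0.055]
0.72 [234. 229.] [0.59  0.117 0.055]
0.64 [147. 241.] [0.568 0.295 0.055]
0.42 [188. 315.] [0.418 0.208 0.055]
```

Call:
apply_moves(
  deltas=[60,0,0,50,0,60,0,0,90,0,60,0,0,125,0,60,0,0,150,0,60,0,0,163,0,60,0,0,163,0,10,0,0,163,0,10,0,0,163,0,10,0,0,163,0,10,0,0,163,0,10,0,0,163,0,10,0,0,163,0],
)

```text
clock: 52.05
position: [0.4198, 0.2, 0.0876]
ee_rot: [0.002, -0.023, 1.0, -0.0]
contact_force: [1.7, -3.5, 6.3]
width: 0.0124
gripper_force: 60.7
```

Call:
apply_moves(
  deltas=[10,0,0,0,7,10,0,0,0,14,10,0,0,0,21,10,0,0,0,28,10,0,0,0,35,10,0,0,0,42,10,0,0,0,49,10,0,0,0,56,10,0,0,0,63,10,0,0,0,70,10,0,0,0,77,10,0,0,0,84],
)

```text
clock: 53.05
position: [0.4179, 0.1977, 0.0876]
ee_rot: [0.002, 0.653, 0.757, -0.002]
contact_force: [-2.3, -11.3, 12.4]
width: 0.0127
gripper_force: 61.5
```

Call:
apply_moves(
  deltas=[10,0,0,0,7,10,0,0,0,14,10,0,0,0,21,10,0,0,0,28,10,0,0,0,35,10,0,0,0,42,10,0,0,0,49,10,0,0,0,56,10,0,0,0,61,10,0,0,0,61],
)

```text
clock: 53.88
position: [0.4158, 0.1985, 0.0875]
ee_rot: [0.001, 0.947, 0.322, -0.002]
contact_force: [-6.4, -6.5, 15.8]
width: 0.0126
gripper_force: 62.0
```

```bash
python3 - <<'E'
from h import *
s=st(); print(s["moment"])
E
```

```text
t 53.88 pos [0.4158 0.1985 0.0875] ya(deg) -52.5 zax [-0.004 -0.003 -1.   ] q [ 0.3   0.27  1.98 -0.    0.9   1.21] w 0.0126 F [-6.4 -6.5 15.8] g 62.0
[-1.19447926  1.05978934 -0.05917286]
```

Call:
apply_moves(
  deltas=[10,0,0,0,4,10,0,0,0,7,10,0,0,0,8,10,0,0,0,8,10,0,0,0,8],
)

```text
clock: 54.3
position: [0.4164, 0.1991, 0.0876]
ee_rot: [0.001, 0.966, 0.257, -0.002]
contact_force: [-5.8, -4.1, 14.7]
width: 0.0127
gripper_force: 72.4
```

```bash
python3 - <<'E'
from h import *
s=st(); print(s["moment"])
E
```

```text
t 54.3 pos [0.4164 0.1991 0.0876] ya(deg) -60.2 zax [-0.003 -0.003 -1.   ] q [ 0.3   0.27  1.98 -0.    0.9   1.35] w 0.0127 F [-5.8 -4.1 14.7] g 72.4
[-0.74782061  0.91272978  0.60808262]
```

Call:
apply_moves(
  deltas=[60,0,0,0,0,60,0,0,0,0,60,0,0,0,0,60,0,0,0,0,60,0,0,-40,0,60,0,0,-80,0,60,0,0,-120,0,60,0,0,-160,0,60,0,0,-160,0,60,0,0,-160,0,60,0,0,-160,0],
)

```text
clock: 55.22
position: [0.4178, 0.2001, 0.2455]
ee_rot: [-0.0, 0.967, 0.255, -0.0]
contact_force: [0.1, 0.8, -0.7]
width: 0.0603
gripper_force: 0.0
```

```bash
python3 look.py s13
```

```text
t 55.22 pos [0.4178 0.2001 0.2455] ya(deg) -60.4 zax [-0.001 -0.    -1.   ] q [0.3  0.11 1.73 0.   1.3  1.35] w 0.0603 F [ 0.1  0.8 -0.7] g 0.0
0.84 [510.  91.] [0.592 0.112 0.055]
0.81 [410.  48.] [0.577 0.206 0.055]
0.48 [623.  78.] [0.648 0.036 0.055]
0.94 [146. 239.] [0.58  0.314 0.   ] [0.573 0.296 0.055]
0.83 [240. 229.] [0.598 0.113 0.   ] [0.59  0.104 0.055]
0.78 [190. 234.] [0.588 0.222 0.   ] [0.581 0.208 0.055]
```

View pics/s13.png

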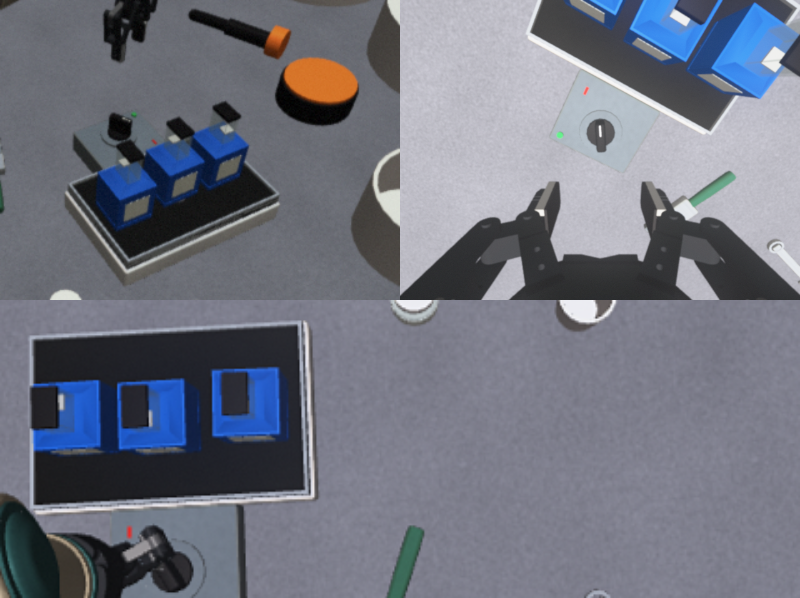

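The final view shows all three bottles upright inside the rim with clear necks, the knob turned to its clockwise stop, and the gripper clear of everything. I'm handing in.

```bash
python3 -c "
from rig import *
print(sign_off())"
```

```text
the job is handed in; nothing more can be done
None
```

The job is handed in, with no verdict returned: the knob was turned off first, all three bottles stand on the platform with clear necks, the knob is now at its clockwise stop, and the beaker and jar were not touched.

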